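# Free and press the lipstick dispenser's pedal

## Task

The spectacle case has been left lying across the lipstick dispenser. First lay the case flat on the blue felt mat, centred and lengthwise along it, and let go of it; then press the dispenser's red pedal all the way down to its stop, hold it there a moment until the lipstick has rolled by itself under the gate into the catch tray, and let the pedal spring back up. Do not touch the lipstick, and leave the carousel, soap dish, bangles and hair clip where they are.

Things in the scene. Friction and masses are not known exactly. Their poses are not given: they have to be found in the camera images.
- dispenser: Fixed mauve and white plastic lipstick dispenser. Origin on the table under its body; x points away from the pedal, y toward the catch tray, z up; at yaw 0 the pedal points to the robot (-x). Body x -45 to 45, y -93 to 143 mm: open sloping chute (y -93 to 54, walls 75 mm high) down towards +y, a gate, then the catch tray (walls 36 mm high).
- guards (a point): Point midway between the tops of two upright guard walls in front of the dispenser's body, beside the pedal: dispenser frame (-110, 0, 66) mm. The walls are 66 mm high, 6 mm thick, centred at y = +43 and -43 mm (80 mm clear between), and run from x -175 to -45 mm. The spectacle case lies across their tops at the start. Site axes are the dispenser's.
- gate_top (a point): Middle of the upper edge of the yellow gate plate at the low end of the chute: dispenser frame (0, 51, 66) mm; pressing the pedal raises it to 93 mm above the table.
- pedal (a joint): The red pedal's hinge angle, rad: 0 up (at rest), growing as the pedal is pressed down, 0.35 at its stop. A spring always pushes it back up; pushed at the pad it needs about 4 N to start and 9 N at the stop. The pedal lifts the yellow gate; the lipstick gets free only in the last part of the stroke.
- pedal_hinge (a point): Point on the pedal's hinge axis: dispenser frame (-52, 0, 32) mm. The axis runs along the dispenser's y; the pedal, 100 mm long and 70 mm wide, reaches from here towards the dispenser's -x, its end tilted up 0.2 rad at rest and 0.15 rad below level at the stop. Site axes are the dispenser's axes.
- pedal_pad (a point): Centre of the top of the black rubber pad (50 x 60 mm) on the pedal, 70 mm along the pedal from the hinge axis, the place to press; moves with the pedal: from about 51 mm above the table at rest to 26 mm at the stop.
- lipstick: Loose lipstick, black tube with brass band and red end, a cylinder 22 mm in diameter and 72 mm long, lying along its own x; origin at its centre. It waits in the chute against the gate, about 45 mm above the table.
- tray (a point): Middle of the grey felt floor of the dispenser's catch tray, 8 mm above the table; the inner tray is 80 mm wide along the dispenser's x. A lipstick at rest in it has its centre about 11 mm above this point. Axes as the dispenser's.
- spectacle_case: Loose black plastic spectacle case with a steel line round it, 52 mm (x) by 150 mm (y) by 34 mm high (z), mass 0.1 to 0.17 kg; origin at the centre of its underside. At the start it lies with its underside 66 mm above the table, long axis roughly along the dispenser's y, across the two guard walls and over the pedal.
- mat: Blue felt mat, fixed, 100 mm (x) by 200 mm (y) by 2 mm thick, origin at the centre of its underside; lies on the robot's left or right.
- mat_top (a point): Centre of the mat's upper side, 2 mm above the table.
- carousel: Bystander: loose revolving lipstick carousel, round black base 104 mm across and 12 mm high, origin under its centre; carries a turning clear top 116 mm across with lipsticks standing in it; 143 mm high in all, 0.5 kg. Stands on the side where the mat is not.
- soap_dish: Bystander: loose white porcelain soap-shaped dish, 75 (x) x 110 (y) x 22 mm, origin under its centre.
- bangle_a: Bystander: lower of two loose emerald glass bangles stacked flat, each 68 mm outside, 58 mm inside, 7 mm high; origin under its centre.
- bangle_b: Bystander: upper of the two stacked bangles; origin under its centre.
- hair_clip: Bystander: loose chrome hair clip, 18 (x) x 66 (y) x 13 mm, origin under its centre; lies on the table between the robot and the pedal.
Things that resemble listed ones, but are neither listed nor needed, are in the scene too. There is more than one size of the lipstick; the one meant has the size given above.

How it is judged:
On the way, in this order (a step that is already met when the one before it is completed fails the run):
1. the spectacle case lies flat on the blue mat, centred within 30 mm and lengthwise within 15 degrees, released (horizontal distance between spectacle_case and mat_top below 0.03 m and angle between the y axis of spectacle_case and the y axis of mat, either way round below 0.26 rad and angle between spectacle_case's own z axis and vertical below 0.1 rad and height (world z) of spectacle_case below 0.008 m and linear speed of spectacle_case below 0.02 m/s and contact force between the fingers and spectacle_case below 0.3 N), for 0.2 s.
2. the pedal is pressed down to its stop (0.33 rad or more) and held 0.3 s (value of joint pedal above 0.33 rad), for 0.3 s.
At the end, for the whole second after the job is handed in: The lipstick lies at rest in the catch tray (centre within 20 mm along x, 32 mm along y and 24 mm in height of the tray's middle), the pedal is back up (under 0.04 rad), and the spectacle case lies flat and at rest on the mat, centred within 30 mm, lengthwise within 15 degrees (all of step 1 and x of lipstick in the frame of tray between -0.02 and 0.02 m and y of lipstick in the frame of tray between -0.032 and 0.032 m and z of lipstick in the frame of tray between -0.024 and 0.024 m and linear speed of lipstick below 0.03 m/s and value of joint pedal below 0.04 rad); the robot touches nothing.
It fails at once if the carousel is moved more than 20 mm or tipped (distance of carousel from where it was at the start of the episode above 0.02 m or angle between carousel's own z axis and vertical above 0.2 rad).
It fails at once if the soap dish, a bangle or the hair clip is moved more than 20 mm (distance of any of soap_dish, bangle_a, bangle_b, hair_clip from where it was at the start of the episode above 0.02 m).
It fails at once if the robot touches the lipstick (contact force between any of the fingers, the arm and lipstick above 0.5 N).
It also fails if it takes over 53 s, if anything falls off the work surface, if the arm or the gripper's body presses on something with over 40 N, if the wrist force passes 120 N, or if a joint passes its speed limit or range.

## Robot

A 7-joint arm with a two-finger parallel gripper is mounted at the origin on the work surface. World frame = base frame: x ahead of the robot, y to its left, z up, the work surface at z = 0. Lengths are in m, angles in rad, forces in N, time in s.
With the tool pointing down it reaches from about 0.425 to 0.925 m from the base axis. Payload 6.8 kg.
Tool frame: the origin (TCP) lies midway between the tips of the shut fingers; the grasp point (between the pads) lies 19 mm behind it (bot.pinch_z is the distance from the TCP to the grasp point, in m); z points along the fingers, y is the line along which they close (so a half turn about z gives the same grasp; the last joint's range is limited). The gripper opens to 85 mm and grips with 20 to 120 N. Pads are 22 mm wide; open, the fingers measure 114 mm over their backs; the gripper's body (76 mm by 85 mm) begins 54 mm behind the grasp point. The pads swing forward as they close: fully open they stand 13 mm farther back than shut.
Start: joints at [-1.331, 0.477, 0.022, 1.555, -0.011, 1.109, -0.083], TCP at [0.23, 0.635, 0.231] pointing down, gripper open.
Joint ranges: [-2.96, 2.96], [-0.34, 2.1], [-1.41, 1.46], [0.24, 2.44], [-1.37, 4.51], [0.17, 1.92], [-2.96, 2.96]. Speed limits (rad/s): [2.39, 2.39, 3.14, 3.14, 3.14, 3.14, 3.14].

## Interface

Orientations are given as a unit quaternion [w, x, y, z].
In Python, from station import bot, imaging gives the robot as it stands. The module is installed in compiled form; this text tells all that it offers.
- The arm moves only by the tool carry_out, never from a script. Its argument "targets" is a list of rows, each a list of 5 numbers: the shift along the tool's x, y, z in cm, then the turn about the tool's z in degrees, then the opening, from -1 (shut) to 1 (fully open). In form: [[x, y, z, yaw, gripper], ...]. A call has 1 to 12 rows; each row shifts and turns the commanded pose from where the row before left it, along the tool's axes as they then stand; what a row does not reach is not made up. A row lasts 1/10 s, in which the tool goes at most 50 mm and 8.59 degrees, less where a joint would pass 70% of its speed; a pose out of reach is approached as far as the arm can. A call is refused whole if a number of a shift passes 5 or a number of a turn 8.59, either way. A call with a gripper value outside its range is refused whole. The fingers move at their own pace and stop on an object; "force" is the grip in N (left out, the last holds). Time passes only in rows, so rows that do not move let the fingers close. It gives the time, the measured TCP pose, the force, the opening and the grip force at its end, in the units of the state.
- bot.get_obs(): the state, without advancing time (a new reading comes with each control period).
- imaging.read_camera(name): name is "scene" or "side" or "wrist"; returns the picture (400x640x3 uint8, red, green, blue); there is no depth.
- imaging.calibration(name): a dict with "fx", "fy", "cx", "cy" (pixels), "extrinsics" (4x4, takes a point from world to camera coordinates). Camera axes: x right, y up, looking along -z (the intrinsics and any distortion apply to the point x, -y, -z); pixel columns grow to the right and rows downward; lengths in m; the calibration is good to about 2 mm. The wrist camera is an equidistant fisheye: a pixel r from the principal point sees the ray r / f radians off the axis. A picture is of the moment at which its call begins: read the wrist's pose just before it. calibration takes no time and is no camera call; for the wrist camera it gives the pose at the moment of the call.
- bot.hand_in(): hands the job in; it is judged then, once.
The state is a dict: "t": time; "q": joint angles; "joint_vel": joint speeds; "joint_torque": joint torques, N m; "eef_pos": TCP position; "tool_rot": TCP orientation; "contact_force": force on the tool from outside, world axes, zero at the start; "torque": the same for the moment, N m; "gripper_width": opening from 0.0 (shut) to 1.0 (fully open); "grasp_force": force on a finger pad.
Only numpy, scipy, OpenCV 4.12 (cv2) and the standard library are available. Lean on these libraries where they do the work, as an engineer would, in place of code of your own. Each camera call takes 0.05 s, during which the arm holds its last target. There are 200 camera calls.

## Working session

There is one attempt and no reset: what is moved stays moved. The work goes in short steps, Python scripts to look and compute and a tool call to move; the robot and the scene stay as the last step left them, time stands still between calls to the robot, and variables do not carry over. Pictures are saved under pics/ and viewed, at most 10 in all, crops included, and the job is handed in when it is done.

Besides the shell and the picture viewer there is one more tool, called after "Emit:" by a JSON object that holds its "name" and its "arguments". carry_out: Moves the arm, as the interface text tells. Its arguments: {"type":"object","properties":{"targets":{"type":"array"},"force":{"type":"number"}},"required":["targets"]}

```bash
mkdir -p pics; python3 - <<'E'
from station import bot, imaging
import cv2,numpy as np
for n in ["scene","side"]:
    im=imaging.read_camera(n); cv2.imwrite(f"pics/{n}0.png",im[:,:,::-1])
    c=imaging.calibration(n); print(n,c["fx"],c["cx"],c["cy"],{k:v for k,v in c.items() if k not in("fx","fy","cx","cy")})
c=imaging.calibration("wrist");im=imaging.read_camera("wrist"); cv2.imwrite("pics/wrist0.png",im[:,:,::-1]);print(c)
print(bot.get_obs(),bot.pinch_z)
E
```

```text
scene 402.9119395060399 317.599103464574 199.46456397642385 {'extrinsics': array([[-0.38551058,  0.92259456,  0.01417297,  0.21569032],
       [-0.62956433, -0.27423383,  0.72694192,  0.26720355],
       [ 0.67455937,  0.27132101,  0.68655267, -1.32731296],
       [ 0.        ,  0.        ,  0.        ,  1.        ]])}
side 369.1826007130317 314.9659457373446 201.73573377581377 {'extrinsics': array([[ 0.90528122, -0.42467656, -0.01075837, -0.4871048 ],
       [ 0.21309116,  0.43204575,  0.87631537, -0.19144992],
       [-0.36750249, -0.79560436,  0.48161772, -0.68227871],
       [ 0.        ,  0.        ,  0.        ,  1.        ]])}
{'fx': 309.70691628693146, 'fy': 309.70691628693146, 'cx': 317.54298782926264, 'cy': 201.23341703293474, 'extrinsics': array([[ 0.34107921,  0.94003398, -0.00104458, -0.67385216],
       [-0.89794797,  0.32547967, -0.29623037,  0.03729181],
       [-0.27812663,  0.101976  ,  0.95511595, -0.37827473],
       [ 0.        ,  0.        ,  0.        ,  1.        ]])}
{'t': 0.15, 'q': array([-1.33108332,  0.47762993,  0.02236977,  1.55618096, -0.01150969,
        1.10930356, -0.08309779]), 'joint_vel': array([ 0.00189866, -0.0025472 ,  0.00033056, -0.00330835,  0.00049849,
       -0.00096458,  0.0007251 ]), 'joint_torque': array([ 3.42757674e-03, -5.96925008e+01,  1.61052022e+00, -2.81491631e+01,
        1.27122362e-02,  6.53923911e-03,  1.14497561e-05]), 'eef_pos': array([0.2299341 , 0.63416313, 0.23055461]), 'tool_rot': array([-7.12851412e-05,  1.73033368e-01,  9.84915716e-01, -6.93027909e-04]), 'contact_force': array([ 0.11766404, -0.50073465,  0.50342275]), 'torque': array([ 0.02071867,  0.00759662, -0.02857024]), 'grasp_force': 0.0, 'gripper_width': 1.0007438296979059} 0.0187
```

View pics/scene0.png

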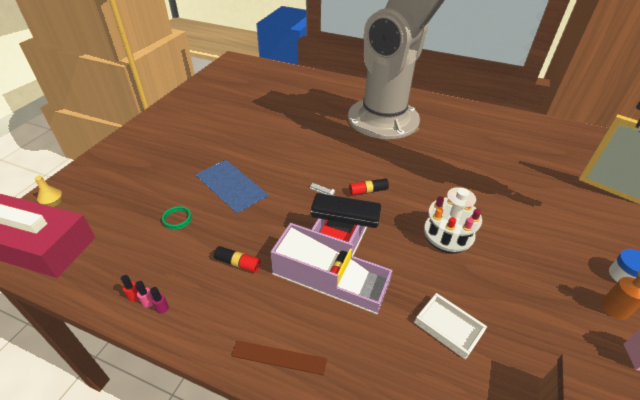

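View pics/side0.png

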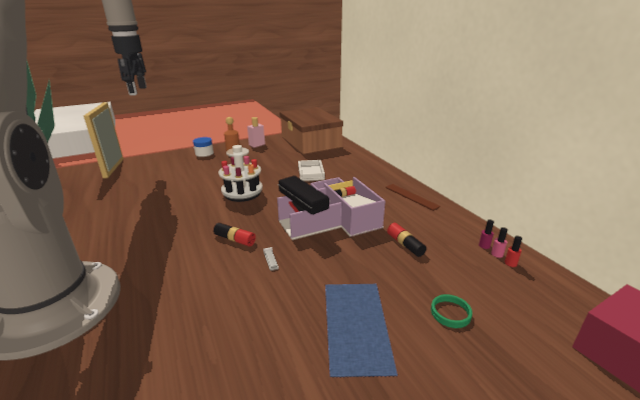

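The scene view shows the blue mat at about (231,186), on the robot's right. The black case is at (346,210), lying across the mauve dispenser (331,265), with the hair clip at (321,189), the carousel at (453,220), the dish at (450,325) and the bangles at (176,217). In the side view the case is at (303,194), the mat at (358,328) and the clip at (270,258).

```bash
cat > h.py <<'E'
import numpy as np, cv2
from station import bot, imaging
def ray(c,uv):
    E=c["extrinsics"];R,t=E[:3,:3],E[:3,3]
    uv=np.atleast_2d(uv).astype(float)
    d=np.c_[(uv[:,0]-c["cx"])/c["fx"],-(uv[:,1]-c["cy"])/c["fy"],-np.ones(len(uv))]
    return -R.T@t, d@R
def plane(c,uv,z):
    o,d=ray(c,uv); return o+d*((z-o[2])/d[:,2])[:,None]
def tri(c1,u1,c2,u2):
    o1,d1=ray(c1,u1);o2,d2=ray(c2,u2);out=[]
    for a,b in zip(d1,d2):
        s=np.linalg.lstsq(np.c_[a,-b],o2-o1,rcond=None)[0]
        p,q=o1+s[0]*a,o2+s[1]*b; out.append(np.r_[(p+q)/2,np.linalg.norm(p-q)])
    return np.array(out)
S,D=imaging.calibration("scene"),imaging.calibration("side")
def big(m):
    n,l,s,_=cv2.connectedComponentsWithStats(m.astype(np.uint8)); i=1+np.argmax(s[1:,4]); return (l==i).astype(np.uint8)
def cont(m): return max(cv2.findContours(m,cv2.RETR_EXTERNAL,cv2.CHAIN_APPROX_NONE)[0],key=len)
def topbox(c,m,z):
    P=plane(c,cont(m)[:,0],z)
    (x,y),(w,h),a=cv2.minAreaRect((P[:,:2]*1000).astype(np.float32)); return np.round([x,y,w,h,a],1)
E
python3 - <<'E'
from h import *
a=cv2.imread("pics/scene0.png");b=cv2.imread("pics/side0.png")
for n,im,c,roi in(("scene",a,S,(180,150,280,220)),("side",b,D,(310,270,410,385))):
    h=cv2.cvtColor(im,cv2.COLOR_BGR2HSV); x0,y0,x1,y1=roi
    m=np.zeros(h.shape[:2],bool); m[y0:y1,x0:x1]=cv2.inRange(h,(100,80,40),(125,255,255))[y0:y1,x0:x1]>0
    print(n,"mat",topbox(c,big(m),.002))
A=cv2.resize(a[175:315,250:400],None,fx=5,fy=5,interpolation=cv2.INTER_CUBIC)
A=cv2.resize(a[180:320,262:397],(395,410),interpolation=cv2.INTER_CUBIC)
B=cv2.resize(b[160:260,260:390],(400,308),interpolation=cv2.INTER_CUBIC)
o=np.zeros((410,795,3),np.uint8);o[:410,:395]=A;o[:308,395:]=B;cv2.imwrite("pics/crop1.png",o)
E
```

```text
scene mat [ 485.1 -283.2  199.    98.2   65.6]
side mat [ 482.9 -284.   197.2   97.6   65.3]
```

View pics/crop1.png

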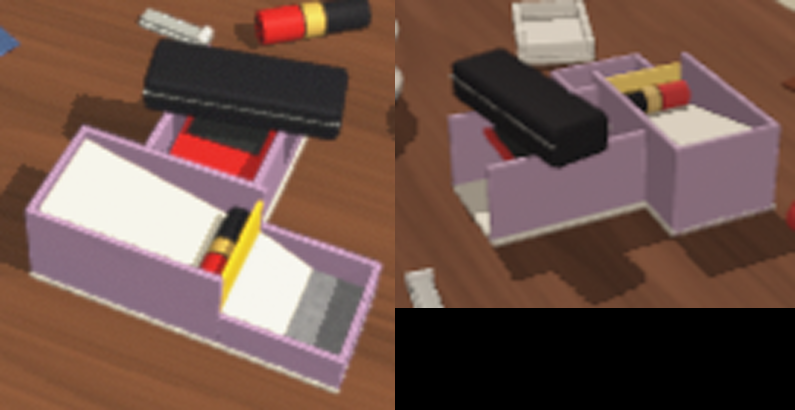

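The scene crop shows the case's top face centred near crop (247,82), with the chute corners at (30,208) and (85,128) and the tray corner at (379,263). In the side crop the case's top centre is near (529,90), the chute corner at (777,125), and the guard-wall ends at (450,115) and (490,165).

```bash
python3 - <<'E'
from h import *
np.set_printoptions(suppress=True,precision=4)
sc=lambda p:np.array(p)*[135/395,140/410]+[262,180]
sd=lambda p:(np.array(p)-[395,0])*.325+[260,160]
s4=[(160,42),(347,70),(335,122),(147,92)]; d4=[(455,65),(605,107),(0,0),(0,0)]
# case corners: scene FL(robot side,-y),FR(robot side,+y),NR,NL ; side: back-left=robot side +y,... 
print("case tri"); print(tri(S,sc([(160,42),(347,70),(335,122),(147,92),(247,82)]),D,sd([(553,140),(455,65),(502,50),(605,107),(529,90)])))
print("case scene z=.1",plane(S,sc([(160,42),(347,70),(335,122),(147,92)]),.1))
print("case side z=.1",plane(D,sd([(553,140),(455,65),(502,50),(605,107)]),.1))
print("disp A,B tri",tri(S,sc([(30,208),(85,128)]),D,sd([(777,125),(675,147)])))
print("A,B z=.075",plane(S,sc([(30,208),(85,128)]),.075))
print("tray corner .036",plane(S,sc([(379,263),(340,365)]),.036)); print("bottom",plane(S,sc([(32,273),(338,388)]),.0))
print("guards",plane(D,sd([(450,115),(490,165)]),.066))
E
```

```text
case tri
[[ 0.521  -0.0198  0.0921  0.0002]
 [ 0.4985  0.1231  0.0959  0.0026]
 [ 0.5466  0.1317  0.093   0.0058]
 [ 0.575  -0.0039  0.0965  0.0083]
 [ 0.5365  0.0579  0.0933  0.0005]]
case scene z=.1 [[ 0.5288 -0.0166  0.1   ]
 [ 0.5012  0.1244  0.1   ]
 [ 0.5567  0.1316  0.1   ]
 [ 0.5826 -0.0044  0.1   ]]
case side z=.1 [[ 0.5153 -0.0327  0.1   ]
 [ 0.496   0.1127  0.1   ]
 [ 0.5405  0.1223  0.1   ]
 [ 0.5706 -0.0044  0.1   ]]
disp A,B tri [[ 0.6966 -0.0445  0.0743  0.0017]
 [ 0.6109 -0.0413  0.0742  0.0019]]
A,B z=.075 [[ 0.6963 -0.0437  0.075 ]
 [ 0.6126 -0.0414  0.075 ]]
tray corner .036 [[0.6155 0.1891 0.036 ]
 [0.706  0.1871 0.036 ]]
bottom [[ 0.6976 -0.0468  0.    ]
 [ 0.7004  0.1884  0.    ]]
guards [[0.4833 0.0956 0.066 ]
 [0.4828 0.0089 0.066 ]]
```

```bash
cat >> h.py <<'E'
from scipy.spatial.transform import Rotation as Ro
def pose():
    o=bot.get_obs(); w,x,y,z=o["tool_rot"]; return o["eef_pos"],Ro.from_quat([x,y,z,w])
def go(p,yaw):   # yaw: world angle of tool y, deg. turn first, then shift in the turned tool frame (cm)
    e,R=pose(); M=R.as_matrix(); cur=np.degrees(np.arctan2(M[1,1],M[0,1]))
    t=-((yaw-cur+90)%180-90); a=np.radians(cur-t)
    Y=np.array([np.cos(a),np.sin(a),0]);X=np.array([-np.sin(a),np.cos(a),0]);Z=[0,0,-1]
    print("cur yaw %.1f pos %s turn %.1f shift cm %s"%(cur,np.round(e,4),t,np.round(np.array([X,Y,Z])@(np.array(p)-e)*100,2)))
E
python3 - <<'E'
from h import *
print(np.round(plane(S,[(321,189),(453,238),(450,325),(176,222)],.0),3))
go([.537,.056,.231],10.7)
E
```

```text
[[ 0.404 -0.055  0.   ]
 [ 0.44   0.296  0.   ]
 [ 0.671  0.327  0.   ]
 [ 0.655 -0.331  0.   ]]
cur yaw 70.1 pos [0.2299 0.6342 0.2306] turn 59.4 shift cm [-6.251e+01  1.944e+01 -4.000e-02]
```

Emit:
{"name": "carry_out", "arguments": {"targets": [[0,0,0,7.4,0.9],[0,0,0,7.4,0.9],[0,0,0,7.4,0.9],[0,0,0,7.4,0.9],[0,0,0,7.4,0.9],[0,0,0,7.4,0.9],[0,0,0,7.5,0.9],[0,0,0,7.5,0.9]]}}

```text
t: 0.95
eef_pos: [0.2299, 0.6344, 0.2309]
tool_rot: [0.0, 0.64, 0.768, -0.0]
contact_force: [0.4, -0.1, 1.3]
gripper_width: 0.951
grasp_force: 0.0
```

Emit:
{"name": "carry_out", "arguments": {"targets": [[-4.16,1.3,0,0,0.9],[-4.16,1.3,0,0,0.9],[-4.16,1.3,0,0,0.9],[-4.16,1.3,0,0,0.9],[-4.16,1.3,0,0,0.9],[-4.16,1.3,0,0,0.9],[-4.16,1.3,0,0,0.9],[-4.16,1.3,0,0,0.9],[-4.16,1.3,0,0,0.9],[-4.16,1.3,0,0,0.9],[-4.16,1.3,0,0,0.9],[-4.16,1.3,0,0,0.9]]}}

```text
t: 2.15
eef_pos: [0.4762, 0.1713, 0.2313]
tool_rot: [-0.0, 0.638, 0.77, 0.0]
contact_force: [0.6, -0.0, -0.4]
gripper_width: 0.95
grasp_force: 0.0
```

Emit:
{"name": "carry_out", "arguments": {"targets": [[-4.16,1.3,0,0,0.9],[-4.16,1.3,0,0,0.9],[-4.16,1.3,0,0,0.9],[0,0,0,0,0.9],[0,0,0,0,0.9]]}}

```text
t: 2.65
eef_pos: [0.5373, 0.0564, 0.2311]
tool_rot: [-0.0, 0.639, 0.769, -0.0]
contact_force: [-0.1, 1.1, -0.0]
gripper_width: 0.947
grasp_force: 0.0
```

```bash
python3 - <<'E'
from h import *
go([.537,.056,.07],10.7)
c=imaging.calibration("wrist");im=imaging.read_camera("wrist")
cv2.imwrite("pics/wrist1.png",im[:,:,::-1]);np.save("wE1.npy",c["extrinsics"]);print(c["extrinsics"].round(3), bot.get_obs()["t"])
E
```

```text
cur yaw 10.5 pos [0.5373 0.0564 0.2311] turn -0.2 shift cm [-0.03 -0.04 16.11]
[[ 0.983  0.182 -0.001 -0.538]
 [-0.174  0.939 -0.296  0.079]
 [-0.053  0.292  0.955 -0.366]
 [ 0.     0.     0.     1.   ]] 2.7
```

View pics/wrist1.png

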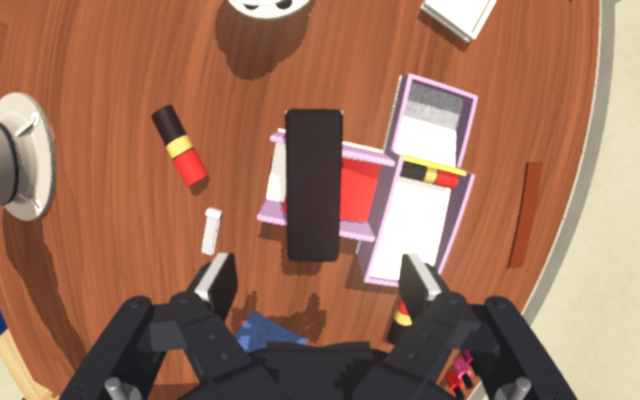

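The wrist view shows the case upright in the image, columns 286–342 and rows 109–262, centred near (314,185), so it is already aligned with the fingers (mid column about 318). I'll check its position with the fisheye model.

```bash
cat >> h.py <<'E'
W=imaging.calibration("wrist")
def wplane(c,uv,z):
    uv=np.atleast_2d(uv).astype(float)-[c["cx"],c["cy"]]; r=np.hypot(*uv.T); th=r/c["fx"]; k=np.sin(th)/np.maximum(r,1e-9)
    d=np.c_[uv[:,0]*k,-uv[:,1]*k,-np.cos(th)]; E=c["extrinsics"];R=E[:3,:3]; o=-R.T@E[:3,3]; d=d@R
    return o+d*((z-o[2])/d[:,2])[:,None]
E
python3 - <<'E'
from h import *
c=dict(W,extrinsics=np.load("wE1.npy"))
im=cv2.imread("pics/wrist1.png"); m=np.zeros(im.shape[:2],bool); m[100:270,275:352]=(im.max(2)<55)[100:270,275:352]
m=cv2.morphologyEx(big(m),cv2.MORPH_OPEN,np.ones((7,7)))
k=cont(m)[:,0]
for z in(.09,.1):
    P=wplane(c,k,z); print(z,np.round(cv2.minAreaRect((P[:,:2]*1000).astype(np.float32)),1) if 0 else cv2.minAreaRect((P[:,:2]*1000).astype(np.float32)))
# dispenser corners: tray far L/R (z .036), chute near (z .075), guard ends z .066
print(wplane(c,[(409,76),(476,97)],.036).round(4)); print(wplane(c,[(472,172),(362,280),(433,287)],.075).round(4)); print(wplane(c,[(275,137),(262,218)],.066).round(4))
E
```

```text
Traceback (most recent call last):
  File "h.py", line 19, in cont
    def cont(m): return max(cv2.findContours(m,cv2.RETR_EXTERNAL,cv2.CHAIN_APPROX_NONE)[0],key=len)
                        ~~~^^^^^^^^^^^^^^^^^^^^^^^^^^^^^^^^^^^^^^^^^^^^^^^^^^^^^^^^^^^^^^^^^^^^^^^^
ValueError: max() iterable argument is empty
```

```bash
python3 - <<'E'
from h import *
c=dict(W,extrinsics=np.load("wE1.npy"))
im=cv2.imread("pics/wrist1.png"); print(im[185,314],im[120,300],im[185,280],im[250,350])
k=cont(big(cv2.inRange(im[100:270,275:352],(0,0,0),(75,60,60))>0))[:,0]+[275,100]
print(k.min(0),k.max(0))
for z in(.09,.1): print(z,cv2.minAreaRect((wplane(c,k,z)[:,:2]*1000).astype(np.float32)))
print(wplane(c,[(409,76),(476,97)],.036).round(4)); print(wplane(c,[(472,172),(362,280),(433,287)],.075).round(4)); print(wplane(c,[(275,137),(262,218)],.066).round(4))
E
```

```text
[52 50 64] [49 49 58] [230 242 247] [ 64  83 124]
[286 110] [340 260]
0.09 ((531.9530029296875, 54.620201110839844), (49.24827575683594, 149.2963409423828), 9.80406379699707)
0.1 ((531.6377563476562, 57.31780242919922), (47.50354766845703, 144.0072784423828), 9.804061889648438)
[[0.6138 0.1871 0.036 ]
 [0.6998 0.1866 0.036 ]]
[[ 0.6954  0.1021  0.075 ]
 [ 0.6056 -0.0422  0.075 ]
 [ 0.6946 -0.0403  0.075 ]]
[[0.4863 0.0951 0.066 ]
 [0.4852 0.008  0.066 ]]
```

Emit:
{"name": "carry_out", "arguments": {"targets": [[0,-0.4,3,0,0.9],[0,0,4,0,0.9],[0,0,3.5,0,0.9],[0,0,3,0,0.9],[0,0,2,0,0.9],[0,0,0.5,0,0.9],[0,0,0,0,0.9]]}}

```text
t: 3.4
eef_pos: [0.5326, 0.058, 0.0709]
tool_rot: [-0.001, 0.638, 0.77, -0.0]
contact_force: [-0.2, 0.8, 0.6]
gripper_width: 0.95
grasp_force: 0.0
```

Emit:
{"name": "carry_out", "arguments": {"targets": [[0,0,0,0,-1],[0,0,0,0,-1],[0,0,0,0,-1],[0,0,0,0,-1],[0,0,0,0,-1],[0,0,0,0,-1],[0,0,0,0,-1],[0,0,0,0,-1]], "force": 40}}

```text
t: 4.2
eef_pos: [0.5342, 0.0572, 0.0727]
tool_rot: [0.0, 0.638, 0.77, 0.001]
contact_force: [-0.5, 1.1, 6.3]
gripper_width: 0.603
grasp_force: 42.0
```

Emit:
{"name": "carry_out", "arguments": {"targets": [[0,0,-1,0,-1],[0,0,-2,0,-1],[0,0,-3,0,-1],[0,0,-3,0,-1],[0,0,-3,0,-1],[0,0,0,0,-1],[0,0,0,0,-1]]}}

```text
t: 4.9
eef_pos: [0.5334, 0.0568, 0.1921]
tool_rot: [0.0, 0.638, 0.77, 0.001]
contact_force: [-0.6, 0.1, -2.3]
gripper_width: 0.603
grasp_force: 42.3
```

```bash
python3 - <<'E'
from h import *
go([.484,-.2835,.19],-24.5)
o=bot.get_obs();print(o["gripper_width"],o["grasp_force"],o["contact_force"])
a=imaging.read_camera("scene");b=imaging.read_camera("side");w=imaging.read_camera("wrist")
cv2.imwrite("pics/wrist2.png",w[:,:,::-1]);cv2.imwrite("pics/side2.png",b[:,:,::-1])
cv2.imwrite("pics/two2.png",np.hstack([a[100:330,200:500],b[80:310,150:450]])[:,:,::-1])
E
```

```text
cur yaw 10.7 pos [0.5334 0.0568 0.1921] turn 35.2 shift cm [-33.02   9.62   0.21]
0.6028324160553207 42.34039843082428 [-0.62728215  0.14023044 -2.34465314]
```

View pics/two2.png

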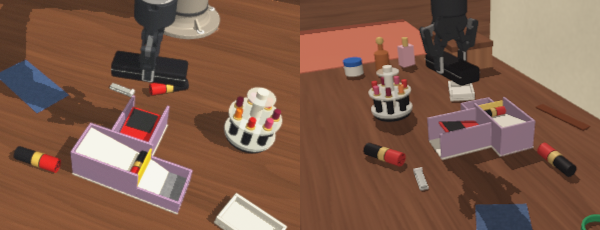

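The case is held level, and the lipstick, carousel and clip have not moved. Next I turn and carry it over the mat.

Emit:
{"name": "carry_out", "arguments": {"targets": [[0,0,0,7,-1],[0,0,0,7,-1],[0,0,0,7.1,-1],[0,0,0,7.1,-1],[0,0,0,7,-1]]}}

```text
t: 5.55
eef_pos: [0.5325, 0.0566, 0.1901]
tool_rot: [-0.0, 0.843, 0.539, -0.001]
contact_force: [0.4, 0.1, -0.9]
gripper_width: 0.601
grasp_force: 42.1
```

Emit:
{"name": "carry_out", "arguments": {"targets": [[-3,0.9,0,0,-1],[-3.3,0.95,0,0,-1],[-3.3,0.95,0,0,-1],[-3.3,0.95,0,0,-1],[-3.3,0.95,0,0,-1],[-3.3,0.95,0,0,-1],[-3.3,0.95,0,0,-1],[-3.3,0.95,0,0,-1],[-3.3,1,0,0,-1],[-3.9,1.07,0,0,-1],[0,0,0,0,-1],[0,0,0,0,-1]]}}

```text
t: 6.75
eef_pos: [0.4813, -0.287, 0.1902]
tool_rot: [-0.001, 0.842, 0.539, -0.001]
contact_force: [-1.0, -0.5, -1.4]
gripper_width: 0.599
grasp_force: 42.2
```

Emit:
{"name": "carry_out", "arguments": {"targets": [[0,0,4,0,-1],[0,0,4,0,-1],[0,0,4,0,-1],[0,0,2,0,-1],[0,0,0,0,-1],[0,0,0,0,-1]]}}

```text
t: 7.35
eef_pos: [0.4829, -0.2853, 0.0513]
tool_rot: [-0.0, 0.841, 0.541, -0.0]
contact_force: [1.2, -0.4, -1.3]
gripper_width: 0.601
grasp_force: 42.2
```

```bash
python3 - <<'E'
from h import *
go([.484,-.2835,.010],-24.5)
print(bot.get_obs()["contact_force"])
b=imaging.read_camera("side");w=imaging.read_camera("wrist")
cv2.imwrite("pics/two3.png",np.vstack([np.hstack([b[230:400,200:500]]),w[100:330,170:470]])[:,:,::-1])
E
```

```text
cur yaw -24.5 pos [ 0.4829 -0.2853  0.0513] turn 0.0 shift cm [0.21 0.03 4.13]
[ 1.19022106 -0.39967408 -1.30793951]
```

View pics/two3.png

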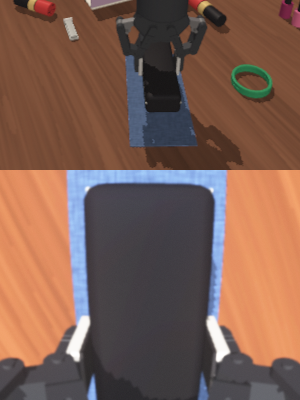

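The case is level above the mat, centred across it and parallel to it. Now I lower it slowly.

Emit:
{"name": "carry_out", "arguments": {"targets": [[0.2,0,2,0,-1],[0,0,1,0,-1],[0,0,0.5,0,-1],[0,0,0.3,0,-1],[0,0,0.1,0,-1],[0,0,0,0,-1],[0,0,0,0,-1]]}}

```text
t: 8.15
eef_pos: [0.4836, -0.2845, 0.0127]
tool_rot: [0.0, 0.841, 0.541, 0.0]
contact_force: [-0.4, 0.2, -2.1]
gripper_width: 0.6
grasp_force: 42.3
```

Emit:
{"name": "carry_out", "arguments": {"targets": [[0,0,0.2,0,-1],[0,0,0.1,0,-1],[0,0,0,0,-1]]}}

```text
t: 8.45
eef_pos: [0.4833, -0.2842, 0.0091]
tool_rot: [-0.0, 0.841, 0.541, -0.0]
contact_force: [0.7, 1.0, -1.7]
gripper_width: 0.599
grasp_force: 42.3
```

Emit:
{"name": "carry_out", "arguments": {"targets": [[0,0,0.1,0,-1],[0,0,0.1,0,-1],[0,0,0,0,-1]]}}

```text
t: 8.75
eef_pos: [0.4834, -0.2843, 0.0087]
tool_rot: [-0.0, 0.841, 0.541, 0.001]
contact_force: [-5.2, 4.4, 16.6]
gripper_width: 0.604
grasp_force: 44.3
```

Emit:
{"name": "carry_out", "arguments": {"targets": [[0,0,-0.1,0,-1],[0,0,0,0,0.7],[0,0,0,0,0.9],[0,0,0,0,0.9],[0,0,0,0,0.9],[0,0,0,0,0.9],[0,0,0,0,0.9],[0,0,-1,0,0.9],[0,0,-3,0,0.9],[0,0,-4,0,0.9],[0,0,-4,0,0.9],[0,0,-4,0,0.9]]}}

```text
t: 9.95
eef_pos: [0.483, -0.2844, 0.1704]
tool_rot: [0.0, 0.841, 0.541, -0.0]
contact_force: [1.6, -0.1, -0.1]
gripper_width: 0.949
grasp_force: 0.0
```

```bash
python3 - <<'E'
from h import *
c=imaging.calibration("wrist");w=imaging.read_camera("wrist")[:,:,::-1].copy()
cv2.imwrite("pics/wrist4.png",w)
a=imaging.read_camera("scene")[:,:,::-1];b=imaging.read_camera("side")[:,:,::-1]
cv2.imwrite("pics/scene4.png",a);cv2.imwrite("pics/side4.png",b)
h=cv2.cvtColor(w,cv2.COLOR_BGR2HSV)
k=cont(big(cv2.inRange(w,(0,0,0),(75,60,60))[:260]>0))[:,0]
print(k.min(0),k.max(0),cv2.minAreaRect((wplane(c,k,.036)[:,:2]*1000).astype(np.float32)))
go([.532,.05,.16],0)
A=cv2.resize(a[180:320,262:397],(395,410),interpolation=cv2.INTER_CUBIC)
o=np.zeros((410,795,3),np.uint8);o[:,:395]=A;o[:250,395:]=cv2.resize(w,(400,250));o[250:410,395:695]=cv2.resize(b[230:400,200:500],(300,160));cv2.imwrite("pics/three4.png",o)
E
```

```text
[292 115] [346 259] ((482.9679260253906, -285.19390869140625), (140.4892578125, 48.483428955078125), 64.94139099121094)
cur yaw -24.5 pos [ 0.485  -0.2853  0.1715] turn -24.5 shift cm [33.53  4.7   1.15]
```

View pics/three4.png

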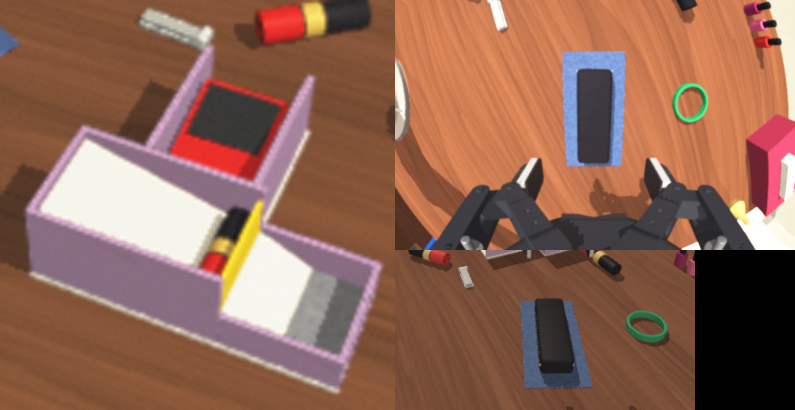

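The wrist and side views show the case centred on the mat, released, at (483,−285) mm and 64.9° against the mat's 65.5°. In the scene crop the pad corners are near (210,82), (283,100), (262,152) and (188,133), and the lipstick still waits at the gate (235,235).

Emit:
{"name": "carry_out", "arguments": {"targets": [[0,0,-1,-6,-1],[0,0,0,-6,-1],[0,0,0,-6.2,-1],[0,0,0,-6.3,-1],[4,0.55,0,0,-1],[4,0.55,0,0,-1],[4,0.55,0,0,-1],[4,0.55,0,0,-1],[4,0.55,0,0,-1],[4,0.55,0,0,-1],[4,0.55,0,0,-1],[4,0.55,0,0,-1]]}}

```text
t: 11.3
eef_pos: [0.5267, 0.0372, 0.1776]
tool_rot: [-0.0, 0.707, 0.707, -0.001]
contact_force: [1.2, -1.5, -1.3]
gripper_width: -0.0
grasp_force: 0.0
```

Emit:
{"name": "carry_out", "arguments": {"targets": [[1.5,0.3,0,0,-1],[0,0,0,0,-1],[0,0,0,0,-1]]}}

```text
t: 11.6
eef_pos: [0.53, 0.0493, 0.1778]
tool_rot: [-0.0, 0.708, 0.707, -0.001]
contact_force: [-0.6, -0.5, 0.4]
gripper_width: -0.002
grasp_force: 0.0
```

```bash
python3 - <<'E'
from h import *
sc=lambda p:np.array(p)*[135/395,140/410]+[262,180]
P=plane(S,sc([(210,82),(283,100),(262,152),(188,133)]),.051);print(P.round(4),P.mean(0))
c=imaging.calibration("wrist");w=imaging.read_camera("wrist")[:,:,::-1].copy();cv2.imwrite("pics/wrist5.png",w);np.save("wE5.npy",c["extrinsics"])
go([.532,.05,.06],0)
E
```

```text
[[0.5071 0.0184 0.051 ]
 [0.503  0.0787 0.051 ]
 [0.5618 0.0816 0.051 ]
 [0.5658 0.0229 0.051 ]] [0.53441761 0.050397   0.051     ]
cur yaw -0.2 pos [0.53   0.0485 0.1779] turn -0.2 shift cm [ 0.15  0.2  11.79]
```

View pics/wrist5.png

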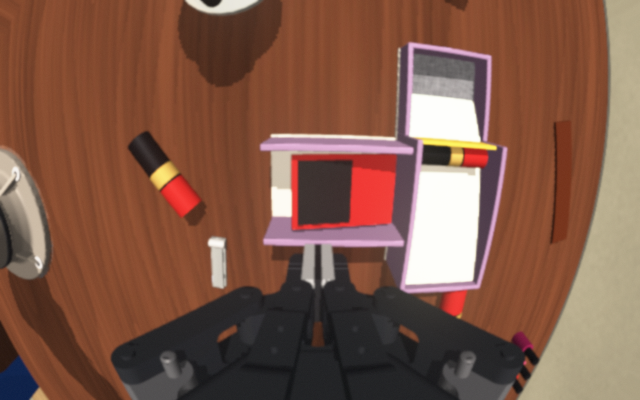

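The wrist view shows the pad centred near (324,192), the guards clear on both sides (rows 145 and 237), and the lipstick still at the gate (455,156). The shut fingers are over the pad column, which the scene fix puts at (0.534, 0.050).

Emit:
{"name": "carry_out", "arguments": {"targets": [[0.1,0.3,3,0,-1],[0,0,4,0,-1],[0,0,3,0,-1],[0,0,1.5,0,-1],[0,0,0.5,0,-1],[0,0,0,0,-1]]}}

```text
t: 12.25
eef_pos: [0.5338, 0.0507, 0.0586]
tool_rot: [0.0, 0.708, 0.706, -0.0]
contact_force: [-0.3, -0.6, -0.0]
gripper_width: -0.001
grasp_force: 0.0
```

Emit:
{"name": "carry_out", "arguments": {"targets": [[0,0,0.4,0,-1],[0,0,0.4,0,-1],[0,0,0.4,0,-1],[0,0,0.4,0,-1],[0,0,0.4,0,-1],[0,0,0.4,0,-1],[0,0,0,0,-1]]}}

```text
t: 12.95
eef_pos: [0.5327, 0.0518, 0.0341]
tool_rot: [-0.001, 0.707, 0.707, -0.001]
contact_force: [-3.9, 0.1, 4.5]
gripper_width: 0.002
grasp_force: 2.7
```

Emit:
{"name": "carry_out", "arguments": {"targets": [[0,0,0.3,0,-1],[0,0,0.3,0,-1],[0,0,0.3,0,-1],[0,0,0,0,-1]]}}

```text
t: 13.35
eef_pos: [0.533, 0.0518, 0.0265]
tool_rot: [-0.001, 0.707, 0.707, 0.0]
contact_force: [-7.6, 0.1, 21.3]
gripper_width: 0.002
grasp_force: 11.0
```

Emit:
{"name": "carry_out", "arguments": {"targets": [[0,0,0.2,0,-1],[0,0,0,0,-1],[0,0,0,0,-1],[0,0,0,0,-1],[0,0,0,0,-1],[0,0,0,0,-1],[0,0,0,0,-1],[0,0,0,0,-1],[0,0,0,0,-1],[0,0,0,0,-1]]}}

```text
t: 14.35
eef_pos: [0.5333, 0.0518, 0.0259]
tool_rot: [-0.001, 0.707, 0.707, 0.001]
contact_force: [-12.2, -0.5, 37.1]
gripper_width: -0.001
grasp_force: 19.2
```

```bash
python3 - <<'E'
from h import *
w=imaging.read_camera("wrist")[:,:,::-1];a=imaging.read_camera("scene")[:,:,::-1]
cv2.imwrite("pics/press6.png",np.hstack([cv2.resize(w,(400,250)),cv2.resize(a[190:310,260:400],(292,250))]))
E
```

```text
(no output)
```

View pics/press6.png

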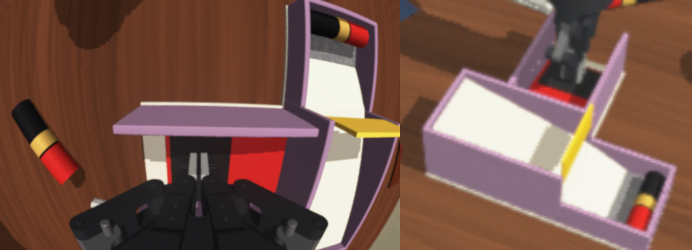

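The lipstick has rolled under the raised gate and lies at the far end of the tray (scene crop (648,200)). The pedal is at its stop: force has jumped to 37 N. I release it.

Emit:
{"name": "carry_out", "arguments": {"targets": [[0,0,-0.4,0,-1],[0,0,-0.6,0,-1],[0,0,-1,0,-1],[0,0,-1.5,0,-1],[0,0,-3,0,-1],[0,0,-4,0,-1],[0,0,-4,0,-1],[0,0,-4,0,-1],[0,0,0,0,-1],[0,0,0,0,-1]]}}

```text
t: 15.45
eef_pos: [0.534, 0.052, 0.2094]
tool_rot: [0.0, 0.707, 0.707, 0.001]
contact_force: [-0.5, -0.1, -1.4]
gripper_width: -0.003
grasp_force: 0.0
```

```bash
python3 - <<'E'
from h import *
w=imaging.read_camera("wrist")[:,:,::-1];a=imaging.read_camera("scene")[:,:,::-1]
cv2.imwrite("pics/end7.png",np.hstack([cv2.resize(w,(400,250)),cv2.resize(a[130:330,160:480],(400,250))]));print(bot.get_obs()["eef_pos"])
E
```

```text
[0.53272652 0.05176649 0.2074617 ]
```

View pics/end7.png

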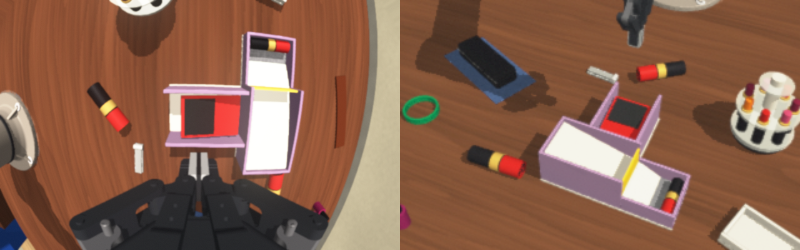

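The pedal is back up and the gate closed. The lipstick is at rest in the tray (270,45), the case is on the mat, and the bystanders are where they were.

```bash
python3 -c "
from station import bot
print(bot.hand_in())"
```

```text
the job is handed in; nothing more can be done
None
```

The job is handed in at about 15.5 s of the 53 s allowed: the last pictures show the case centred and lengthwise on the mat, the lipstick at rest in the catch tray, the pedal back up and the bystanders unmoved, but hand-in returned no verdict.

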